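# Run a fingertip along a curved row of vials and seat their caps

### The arm

A 6-joint arm with a two-finger parallel gripper is mounted at the origin on the work surface. World frame = base frame: x ahead of the robot, y to its left, z up, the work surface at z = 0. Lengths are in m, angles in rad, forces in N, time in s.
With the tool pointing down it reaches from about 0.35 to 0.875 m from the base axis. Payload 15.5 kg.
Tool frame: the origin (TCP) lies at the very end of the fingers, on their centre line; the grasp point (between the pads) lies 19 mm behind it (env.tcp_to_grasp is the distance from the TCP to the grasp point, in m); z points along the fingers, y is the direction in which the jaws open and shut (so a half turn about z gives the same grasp; the last joint's range is limited). The gripper opens to 85 mm and grips with 20 to 120 N. Pads are 22 mm wide; open, the fingers measure 114 mm over their backs; the gripper's body (76 mm by 85 mm) begins 54 mm behind the grasp point. The pads swing forward as they close: fully open they stand 13 mm farther back than shut.
Start: joints at [-1.25, 0.494, 1.345, -0, 1.302, -0.096], TCP at [0.253, -0.571, 0.231] pointing down, gripper open.
Joint ranges: [-2.91, 2.91], [-0.82, 2.16], [0.22, 2.67], [-1.22, 4.37], [0.12, 2.79], [-3.08, 3.08]. Speed limits (rad/s): [1.89, 1.89, 2.57, 3.01, 3.01, 3.01].

### API

Orientations are given as a unit quaternion [x, y, z, w].
In Python, from workcell import env, imaging gives the robot as it stands.
- The arm moves only by the shell command python3 -m pendant 'ROWS' [OPENING] [FORCE]. ROWS is JSON, a list of rows, each an object of numbers: "dx", "dy", "dz": the shift along the tool's x, y, z normalised to -1 to 1, where 1 is 120 mm; "ax", "ay", "az": the turn, a rotation vector about the tool's x, y, z normalised to -1 to 1, where 1 is 90 degrees. A call has 1 to 12 rows; each row shifts and turns the pose as measured when the row begins, along the tool's axes as they then stand; what a row does not reach is not made up. A row lasts 1/8 s, in which the tool goes at most 62.5 mm and 10.7 degrees, less where a joint would pass 70% of its speed; a pose out of reach is approached as far as the arm can. A call with a number of a shift or a turn outside -1 to 1 is refused whole. A call with a gripper value outside its range is refused whole. OPENING is the opening, from 0 (shut) to 1 (fully open), set as the call begins (- or left out, the last holds). The fingers move at their own pace and stop on an object; FORCE is the grip in N (left out, the last holds). Time passes only in rows, so rows that do not move let the fingers close. It gives the time, the measured TCP pose, the force and the opening at its end, in the units of the state.
- env.observe(): the state, without advancing time (a new reading comes with each control period).
- imaging.camera(name): name is "scene" or "top" or "wrist"; returns a dict with "color" (384x512x3 uint8, red, green, blue), "mtx" (3x3 intrinsics, pixels), "k1" (the pictures are not rectified: a ray, as slopes to the right and down, at radius r is drawn at 1 + k1 r^2 times it, then the intrinsics apply), "eye" and "attitude" of the camera in the world; the wrist camera has in their place "T_tool_cam" (4x4, takes a point from camera to tool coordinates, whose origin is the TCP and whose axes are the flange's). Camera axes: x right, y down, z forward; pixel columns grow to the right and rows downward; lengths in m; the calibration is good to about 2 mm. A picture is of the moment at which its call begins: read the wrist's pose just before it. There is no depth.
- env.hand_in(): hands the job in, once; it reports no verdict.
The state is a dict: "t": time; "qpos": joint angles; "qd": joint speeds; "tau": joint torques, N m; "tool_pos": TCP position; "tcp_rot": TCP orientation; "contact_force": force on the tool from outside, world axes, zero at the start; "wrist_torque": the same for the moment, N m; "grip_width": finger opening in m.
Only numpy, scipy, OpenCV 4.12 (cv2) and the standard library are available. Lean on these libraries where they do the work, as an engineer would, in place of code of your own. Each camera call takes 0.05 s, during which the arm holds its last target. There are 200 camera calls.

### The job

With closed fingertips, go once along the curved row of vials from the end with the carrying post to the other end, gently pressing each raised white cap fully home in turn, one at a time. Between the first and the last cap stay low, with the fingertips within about 5 cm of the row. Grasp and lift nothing: leave the rack where it stands and the other glassware alone.

Things in the scene. Friction and masses are not known exactly. Their poses are not given: they have to be found in the camera images.
- rack: Loose grey plastic rack, 1.2 kg, a banana-shaped strip 56 mm wide, its upper plate's top at 36 mm; five glass vials (23 mm wide, 71 mm high with the neck) in it. Origin on the underside, z up; it may face any way and slides if pushed. Vial centres lie 45 mm apart on an arc bulging to +x: (x, y) in mm from the post: (-17, -82), (7, -44), (15, 0), (7, 44), (-17, 82).
- post_top (a point): Top of the rack's carrying post (10 mm steel rod, 22 mm black ball), 67 mm above the bench, 45 mm beyond vial 1, at (-53, -108) mm in the rack's frame. It marks the end to start from; the other end has none.
- cap1_top (a point): Centre of the top face of the white push-on cap (21 mm in diameter, 14 mm tall, flat top) of vial 1, first, next to the carrying post. 82 mm above the bench when fully raised, 74 mm when fully home; x, y fixed in the rack.
- cap1 (a joint): How far that cap has been pushed down its neck: 0 fully raised, 0.008 m fully home on the shoulder, a hard stop. It starts 0 to 2 mm down, resists with about 4 N of friction and stays where it is left. At 0.006 or more it counts as home.
- cap2_top (a point): Centre of the top face of the white push-on cap (21 mm in diameter, 14 mm tall, flat top) of vial 2, number 2 counted from the carrying post. 82 mm above the bench when fully raised, 74 mm when fully home; x, y fixed in the rack.
- cap2 (a joint): How far that cap has been pushed down its neck: 0 fully raised, 0.008 m fully home on the shoulder, a hard stop. It starts 0 to 2 mm down, resists with about 4 N of friction and stays where it is left. At 0.006 or more it counts as home.
- cap3_top (a point): Centre of the top face of the white push-on cap (21 mm in diameter, 14 mm tall, flat top) of vial 3, number 3 counted from the carrying post. 82 mm above the bench when fully raised, 74 mm when fully home; x, y fixed in the rack.
- cap3 (a joint): How far that cap has been pushed down its neck: 0 fully raised, 0.008 m fully home on the shoulder, a hard stop. It starts 0 to 2 mm down, resists with about 4 N of friction and stays where it is left. At 0.006 or more it counts as home.
- cap4_top (a point): Centre of the top face of the white push-on cap (21 mm in diameter, 14 mm tall, flat top) of vial 4, number 4 counted from the carrying post. 82 mm above the bench when fully raised, 74 mm when fully home; x, y fixed in the rack.
- cap4 (a joint): How far that cap has been pushed down its neck: 0 fully raised, 0.008 m fully home on the shoulder, a hard stop. It starts 0 to 2 mm down, resists with about 4 N of friction and stays where it is left. At 0.006 or more it counts as home.
- cap5_top (a point): Centre of the top face of the white push-on cap (21 mm in diameter, 14 mm tall, flat top) of vial 5, last, at the end without a post. 82 mm above the bench when fully raised, 74 mm when fully home; x, y fixed in the rack.
- cap5 (a joint): How far that cap has been pushed down its neck: 0 fully raised, 0.008 m fully home on the shoulder, a hard stop. It starts 0 to 2 mm down, resists with about 4 N of friction and stays where it is left. At 0.006 or more it counts as home.
- beaker: Loose glass beaker, 54 mm wide, 65 mm tall, open; not part of the job. Origin under its centre.
- jar: Loose glass jar with a blue lid, 48 mm wide, 60 mm tall; not part of the job. Origin under its centre.
- amber: Loose small amber bottle with a white cap, 36 mm wide, 70 mm tall; not part of the job. Origin under its centre.

How it is judged:
On the way, in this order (a step that is already met when the one before it is completed fails the run):
1. cap 1 from the post is home (value of joint cap1 above 0.006 m), for 0.05 s.
2. cap 2 from the post is home (value of joint cap2 above 0.006 m), for 0.05 s.
3. cap 3 from the post is home (value of joint cap3 above 0.006 m), for 0.05 s.
4. cap 4 from the post is home (value of joint cap4 above 0.006 m), for 0.05 s.
5. cap 5 from the post is home (value of joint cap5 above 0.006 m), for 0.05 s.
At the end, for the whole second after the job is handed in: All five caps are home (pushed down 6 mm or more of 8), the rack stands level, at rest, within 15 mm of where it was, and beaker, jar and amber bottle are within 20 mm of where they were (value of joint each of cap1, cap2, cap3, cap4, cap5 above 0.006 m and distance of rack from where it was at the start of the episode below 0.015 m and angle between rack's own z axis and vertical below 0.05 rad and linear speed of rack below 0.01 m/s and distance of each of beaker, jar, amber from where it was at the start of the episode below 0.02 m); the robot touches nothing.
It fails at once if the rack is pushed away more than 15 mm, tipped, or lifted more than 8 mm (distance of rack from where it was at the start of the episode above 0.015 m or angle between rack's own z axis and vertical above 0.12 rad or height (world z) of rack above 0.008 m).
It fails at once if a bystander is moved more than 20 mm or lifted (distance of any of beaker, jar, amber from where it was at the start of the episode above 0.02 m or height (world z) of any of beaker, jar, amber above 0.01 m).
It fails at once if a cap is pressed harder than 40 N (contact force between any of the arm, the fingers and cap1 above 40 N or contact force between any of the arm, the fingers and cap2 above 40 N or contact force between any of the arm, the fingers and cap3 above 40 N or contact force between any of the arm, the fingers and cap4 above 40 N or contact force between any of the arm, the fingers and cap5 above 40 N).
It fails at once if between the first and last cap the hand leaves the row: its grasp point is over 100 mm from every cap top (value of joint cap1 above 0.006 m and value of joint cap5 below 0.006 m and distance between the grasp point and cap1_top above 0.1 m and distance between the grasp point and cap2_top above 0.1 m and distance between the grasp point and cap3_top above 0.1 m and distance between the grasp point and cap4_top above 0.1 m and distance between the grasp point and cap5_top above 0.1 m).
It also fails if it takes over 51 s, if anything falls off the work surface, if the arm or the gripper's body presses on something with over 40 N, if the wrist force passes 120 N, or if a joint passes its speed limit or range.

## Working session

There is one attempt and no reset: what is moved stays moved. The work goes in short steps, Python scripts to look and compute and a shell command to move; the robot and the scene stay as the last step left them, time stands still between calls to the robot, and variables do not carry over. Pictures are saved under pics/ and viewed, about 8 in all and at most 12, crops included, and the job is handed in when it is done.

```bash
mkdir -p pics; ls; python3 - <<'E'
from workcell import env, imaging
import cv2
s=env.observe();print(s)
for n in("scene","top"):
    c=imaging.camera(n);cv2.imwrite(f"pics/{n}0.png",c["color"][...,::-1]);print(n,c["mtx"],c["k1"],c["eye"],c["attitude"])
E
```

```text
pics
{'t': 0.0, 'qpos': array([-1.24948735e+00,  4.94198908e-01,  1.34615451e+00,  2.99819996e-05,
        1.30251268e+00, -9.55215437e-02]), 'qd': array([-7.14061173e-04, -1.58631306e-03, -2.98535414e-05, -1.35368841e-04,
        9.42973807e-04,  2.29921315e-04]), 'tau': array([-6.48683868e-03, -8.82183695e+01, -3.83870959e+01, -6.20111477e-04,
        1.01447973e-02, -1.44266176e-05]), 'tool_pos': array([ 0.25292035, -0.57112689,  0.23068256]), 'tcp_rot': array([ 9.78360667e-01,  2.06905777e-01, -5.73688189e-05, -6.34294217e-04]), 'contact_force': array([-0.2914109 ,  0.27359319,  0.35071883]), 'wrist_torque': array([ 0.03966365, -0.00857652,  0.02390636]), 'grip_width': 0.08543352109375896}
scene [[415.70564942   0.         257.57907512]
 [  0.         415.70564942 199.29333119]
 [  0.           0.           1.        ]] -0.09835359995244788 [ 0.96993257 -0.31573304  0.47014054] [ 0.80364929  0.36227636 -0.20104073 -0.42718412]
top [[370.30144277   0.         250.04554802]
 [  0.         370.30144277 191.77109078]
 [  0.           0.           1.        ]] -0.12082811417282072 [0.41504967 0.04420944 0.7149293 ] [-0.68653544  0.71809522 -0.0822774   0.07898593]
```

View pics/top0.png

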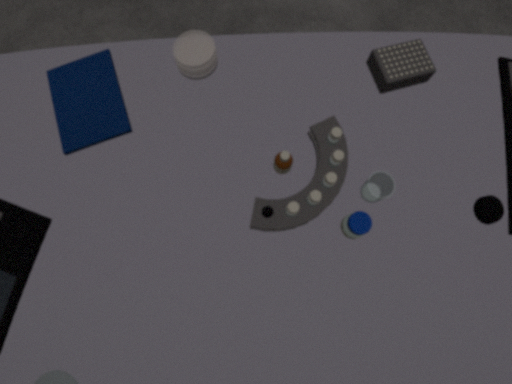

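View pics/scene0.png

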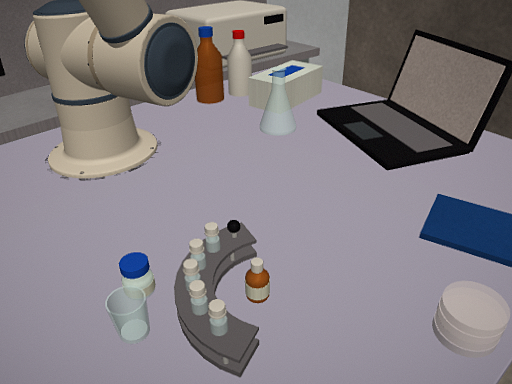

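The top view shows the post at (267,212) and caps 1 to 5 at (293,208), (315,197), (330,179), (338,156) and (336,132). The beaker and jar are on the bulging side and the amber bottle is on the inner side. In the scene view the caps are at (212,228), (197,244), (191,266), (198,286) and (217,307). Next I'll enlarge both.

```bash
python3 - <<'E'
import cv2,numpy as np
a=cv2.imread("pics/top0.png")[115:225,250:350];b=cv2.imread("pics/scene0.png")[215:325,170:250]
a=cv2.resize(a,None,fx=4.4,fy=5,interpolation=cv2.INTER_CUBIC) if 0 else cv2.resize(a,None,fx=4,fy=4,interpolation=2)
b=cv2.resize(b,None,fx=4,fy=4,interpolation=2)
o=np.hstack([a,b])
o=np.clip(o*1.3,0,255).astype('uint8')
for k in range(0,o.shape[1],40): cv2.line(o,(k,0),(k,4),(0,255,255),1)
for k in range(0,440,40): cv2.line(o,(0,k),(6,k),(0,255,255),1);cv2.line(o,(400,k),(406,k),(0,255,255),1)
cv2.imwrite("pics/crop0.png",o)
E
```

```text
(no output)
```

View pics/crop0.png

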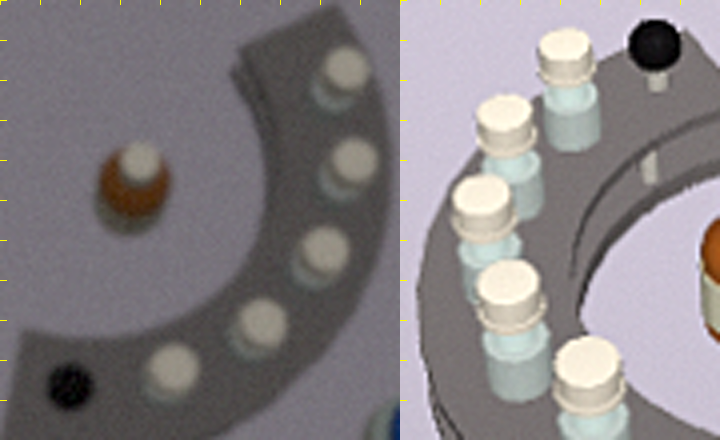

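```bash
cat > h.py <<'E'
import numpy as np,cv2
from scipy.spatial.transform import Rotation as R
from scipy.optimize import least_squares
from workcell import env,imaging
L=np.array([(-17,-82),(7,-44),(15,0),(7,44),(-17,82),(-53,-108)])/1e3
Z=np.array([.081]*5+[.056])
def proj(P,mtx,k1,eye,att):
    p=(np.asarray(P)-eye)@R.from_quat(att).as_matrix()
    u=p[:,:2]/p[:,2:]; u=u*(1+k1*(u**2).sum(1,keepdims=True))
    return u@mtx[:2,:2].T+mtx[:2,2]
def rack(v):
    c,s=np.cos(v[2]),np.sin(v[2]); return np.c_[L@np.array([[c,-s],[s,c]]).T+v[:2],Z]
def goal(p):  # tool-frame offset to p in pendant units
    s=env.observe(); d=R.from_quat(s["tcp_rot"]).inv().apply(np.array(p)-s["tool_pos"])
    return d/.12
E
python3 - <<'E'
from h import *
T=np.array([(174,367),(262,323),(327,248),(354,159),(346,69),(70,386)])/4-.375+[250,115]
S=np.array([(166,42),(104,110),(83,192),(109,280),(188,356),(254,46)])/4-.375+[170,215]
c={n:imaging.camera(n) for n in("top","scene")}
a=lambda n:(c[n]["mtx"],c[n]["k1"],c[n]["eye"],c[n]["attitude"])
def res(v,w=(1,1)): return np.r_[w[0]*(proj(rack(v),*a("top"))-T).ravel(),w[1]*(proj(rack(v),*a("scene"))-S).ravel()]
for w in((1,1),(1,0),(0,1)):
  f=min((least_squares(res,[.5,0,t],args=(w,)) for t in(0,1.6,3.1,-1.6)),key=lambda f:f.cost)
  print(w,f.x.round(4),f.cost); 
  if w==(1,1): r=f.x;print(f.fun.reshape(-1,2).round(1)); np.save("rack.npy",r)
print(rack(r).round(4))
print(goal([*rack(r)[0,:2],.12]))
E
```

```text
(1, 1) [ 0.591  -0.0957 -2.1537] 2.224674523064747
[[ 0.3  0.6]
 [ 0.6  0.2]
 [-0.   0.5]
 [ 0.5  0.5]
 [ 0.4 -0.1]
 [ 0.3  0.5]
 [ 0.2 -0.1]
 [ 0.5 -0.1]
 [ 0.4 -0.1]
 [ 0.2  0. ]
 [ 0.5  1. ]
 [ 0.6 -0.4]]
(1, 0) [ 0.5917 -0.0952  4.1284] 0.30116395271316976
(0, 1) [ 0.5904 -0.096   4.1319] 0.6065724602801056
[[ 0.5319 -0.0364  0.081 ]
 [ 0.5504 -0.0774  0.081 ]
 [ 0.5827 -0.1083  0.081 ]
 [ 0.6239 -0.1258  0.081 ]
 [ 0.6688 -0.1267  0.081 ]
 [ 0.53    0.008   0.056 ]]
[ 3.92982708 -3.13423268  0.92703078]
```

The two camera fits agree to within 2 mm. Every bystander is lower than the lowest fingertip height I need. I'll go over cap 1 and close the fingers on the way.

```bash
python3 -m pendant '[{"dx":0.4,"dy":-0.32},{"dx":0.4,"dy":-0.32},{"dx":0.4,"dy":-0.32},{"dx":0.4,"dy":-0.32},{"dx":0.4,"dy":-0.32},{"dx":0.4,"dy":-0.32},{"dx":0.4,"dy":-0.32},{"dx":0.4,"dy":-0.32},{"dx":0.4,"dy":-0.32},{}]' 0 20
python3 -c "
from h import *
print(goal([.5319,-.0364,.12]))"
```

```text
[ 3.92999268 -3.13419596  0.92703077]validation failed for argument at $[0]...
```

```bash
python3 -m pendant '[{"dx":0.4,"dy":-0.32,"dz":0,"ax":0,"ay":0,"az":0},{"dx":0.4,"dy":-0.32,"dz":0,"ax":0,"ay":0,"az":0},{"dx":0.4,"dy":-0.32,"dz":0,"ax":0,"ay":0,"az":0},{"dx":0.4,"dy":-0.32,"dz":0,"ax":0,"ay":0,"az":0}]' 0 20
python3 -c "
from h import *
print(goal([.5319,-.0364,.12]),env.observe()['t'])"
```

```text
t: 0.7
tool_pos: [0.3672, -0.3515, 0.2299]
tcp_rot: [0.979, 0.204, 0.0, 0.0]
contact_force: [1.2, -1.2, -0.1]
grip_width: 0.0126
[ 2.30679337 -1.85890696  0.91588074] 0.7
```

All six keys are needed in every row. I'll carry on.

```bash
python3 -m pendant '[{"dx":0.4,"dy":-0.32,"dz":0,"ax":0,"ay":0,"az":0},{"dx":0.4,"dy":-0.32,"dz":0,"ax":0,"ay":0,"az":0},{"dx":0.4,"dy":-0.32,"dz":0,"ax":0,"ay":0,"az":0},{"dx":0.4,"dy":-0.32,"dz":0,"ax":0,"ay":0,"az":0},{"dx":0.4,"dy":-0.32,"dz":0.1,"ax":0,"ay":0,"az":0},{"dx":0.3,"dy":-0.25,"dz":0.3,"ax":0,"ay":0,"az":0},{"dx":0,"dy":0,"dz":0.3,"ax":0,"ay":0,"az":0},{"dx":0,"dy":0,"dz":0,"ax":0,"ay":0,"az":0}]' 0 20
python3 -c "
from h import *
print(goal([.5319,-.0364,.12]))
s=env.observe();c=imaging.camera('wrist');cv2.imwrite('pics/w0.png',c['color'][...,::-1])
T=c['T_tool_cam'];M=np.eye(4);M[:3,:3]=R.from_quat(s['tcp_rot']).as_matrix();M[:3,3]=s['tool_pos'];C=M@T
print(proj(rack(np.load('rack.npy')),c['mtx'],c['k1'],C[:3,3],R.from_matrix(C[:3,:3]).as_quat()).round(0), s['t'],T)"
```

```text
t: 1.7
tool_pos: [0.5354, -0.0279, 0.1453]
tcp_rot: [0.978, 0.206, 0.002, 0.001]
contact_force: [-0.4, -0.7, -0.7]
grip_width: -0.0001
[-0.05596055  0.05268303  0.21075314]
[[267. 219.]
 [335. 218.]
 [401. 193.]
 [458. 146.]
 [500.  78.]
 [208. 185.]] 1.7 [[-3.49951118e-04 -9.53721699e-01 -3.00690537e-01  7.64770124e-02]
 [ 9.99999279e-01 -6.79101031e-04  9.90129340e-04 -1.17608193e-04]
 [-1.14850709e-03 -3.00689974e-01  9.53721249e-01 -1.42473909e-01]
 [ 0.00000000e+00  0.00000000e+00  0.00000000e+00  1.00000000e+00]]
```

View pics/w0.png

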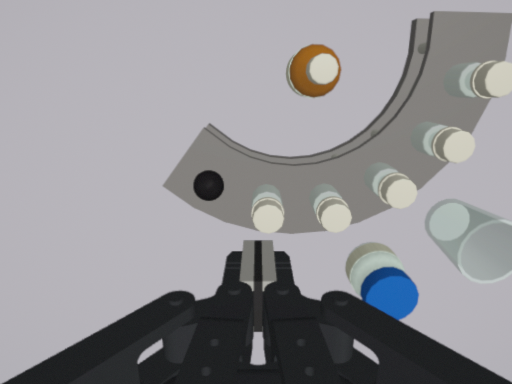

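The wrist view shows caps 1 to 5 at (267,217), (335,215), (400,191), (457,145) and (497,79). That is within 3 px (2 mm) of the fit, so I'll centre over cap 1 and go down to just above it.

```bash
python3 -m pendant '[{"dx":-0.056,"dy":0.053,"dz":0.2,"ax":0,"ay":0,"az":0},{"dx":0,"dy":0,"dz":0.18,"ax":0,"ay":0,"az":0},{"dx":0,"dy":0,"dz":0,"ax":0,"ay":0,"az":0}]' 0 20
python3 -c "
from h import *
print(goal([.5319,-.0364,.075]),env.observe()['tool_pos'])"
```

```text
t: 2.12
tool_pos: [0.5355, -0.0393, 0.1054]
tcp_rot: [0.979, 0.205, 0.006, 0.003]
contact_force: [0.1, 0.6, 0.4]
grip_width: -0.0007
[-0.02085705 -0.03643182  0.25282701] [ 0.53554183 -0.03932135  0.10539818]
```

```bash
cat >> h.py <<'E'
def status(i,z):
    s=env.observe(); Q=R.from_quat(s["tcp_rot"]); r=np.load("rack.npy")
    w=(Q.inv()*R.from_quat([.9784,.2069,0,0])).as_rotvec()/(np.pi/2)
    print("to cap",i,"d",goal([*rack(r)[i-1,:2],z]).round(3),"a",w.round(3),"pos",s["tool_pos"].round(4),"F",s["contact_force"].round(1),"t",round(s["t"],2))
E
python3 -m pendant '[{"dx":-0.02,"dy":-0.035,"dz":0.08,"ax":0,"ay":0,"az":0},{"dx":0,"dy":0,"dz":0.02,"ax":0,"ay":0,"az":0},{"dx":0,"dy":0,"dz":0,"ax":0,"ay":0,"az":0}]' 0 20
python3 -c "
from h import *
status(1,.075)"
```

```text
t: 2.5
tool_pos: [0.5331, -0.0371, 0.0958]
tcp_rot: [0.979, 0.204, 0.008, 0.003]
contact_force: [0.6, -0.4, -0.0]
grip_width: -0.0002
to cap 1 d [-0.009 -0.011  0.173] a [ 0.006 -0.009 -0.003] pos [ 0.5331 -0.0371  0.0958] F [ 0.6 -0.4 -0. ] t 2.5
```

```bash
python3 -m pendant '[{"dx":-0.01,"dy":-0.01,"dz":0.04,"ax":0.006,"ay":-0.009,"az":0},{"dx":0,"dy":0,"dz":0.03,"ax":0,"ay":0,"az":0},{"dx":0,"dy":0,"dz":0.03,"ax":0,"ay":0,"az":0},{"dx":0,"dy":0,"dz":0.025,"ax":0,"ay":0,"az":0},{"dx":0,"dy":0,"dz":0.02,"ax":0,"ay":0,"az":0},{"dx":0,"dy":0,"dz":0,"ax":0,"ay":0,"az":0}]' 0 20
python3 -c "
from h import *
status(1,.075)"
```

```text
t: 3.25
tool_pos: [0.5319, -0.0364, 0.0777]
tcp_rot: [0.979, 0.204, 0.0, 0.0]
contact_force: [0.2, 0.5, 0.8]
grip_width: 0.0001
to cap 1 d [-0.    -0.     0.022] a [ 0.    -0.    -0.003] pos [ 0.5319 -0.0364  0.0777] F [0.2 0.5 0.8] t 3.25
```

```bash
python3 -m pendant '[{"dx":0,"dy":0,"dz":0.02,"ax":0,"ay":0,"az":0}]' 0 20
python3 -c "
from h import *
status(1,.075)"
python3 -m pendant '[{"dx":0,"dy":0,"dz":0.01,"ax":0,"ay":0,"az":0},{"dx":0,"dy":0,"dz":0.0,"ax":0,"ay":0,"az":0}]' 0 20
python3 -c "
from h import *
status(1,.075)"
```

```text
t: 3.38
tool_pos: [0.532, -0.0365, 0.0754]
tcp_rot: [0.979, 0.204, 0.0, 0.0]
contact_force: [-0.5, 0.0, 3.9]
grip_width: -0.0003
to cap 1 d [-0.001 -0.001  0.003] a [ 0.    -0.    -0.003] pos [ 0.532  -0.0365  0.0754] F [-0.5  0.   3.9] t 3.38
t: 3.62
tool_pos: [0.532, -0.0364, 0.0741]
tcp_rot: [0.979, 0.204, 0.0, 0.0]
contact_force: [-1.1, -0.5, 1.8]
grip_width: 0.0
to cap 1 d [-0.    -0.001 -0.008] a [ 0.    -0.    -0.003] pos [ 0.532  -0.0364  0.0741] F [-1.1 -0.5  1.8] t 3.62
```

The force was 4 N while the tip moved, and the tip is now at 74.1 mm, so cap 1 is home. I'll lift and work out the step to cap 2.

```bash
python3 -m pendant '[{"dx":0,"dy":0,"dz":-0.1,"ax":0,"ay":0,"az":0},{"dx":0,"dy":0,"dz":-0.08,"ax":0,"ay":0,"az":0}]' 0 20
python3 -c "
from h import *
status(2,.075)"
```

```text
t: 3.88
tool_pos: [0.5316, -0.0364, 0.0964]
tcp_rot: [0.979, 0.204, -0.0, 0.0]
contact_force: [-0.3, 0.1, -0.4]
grip_width: -0.0002
to cap 2 d [0.007 0.376 0.178] a [-0.     0.    -0.003] pos [ 0.5316 -0.0364  0.0964] F [-0.3  0.1 -0.4] t 3.88
```

```bash
python3 -m pendant '[{"dx":0.004,"dy":0.19,"dz":0,"ax":0,"ay":0,"az":0},{"dx":0.003,"dy":0.185,"dz":0,"ax":0,"ay":0,"az":0},{"dx":0,"dy":0,"dz":0.02,"ax":0,"ay":0,"az":0},{"dx":0,"dy":0,"dz":0,"ax":0,"ay":0,"az":0}]' 0 20
python3 -c "
from h import *
status(2,.075)"
```

```text
t: 4.38
tool_pos: [0.5523, -0.0808, 0.0953]
tcp_rot: [0.979, 0.204, 0.001, 0.001]
contact_force: [-0.5, 0.4, -0.2]
grip_width: -0.0003
to cap 2 d [-0.004 -0.033  0.169] a [ 0.001 -0.001 -0.004] pos [ 0.5523 -0.0808  0.0953] F [-0.5  0.4 -0.2] t 4.38
```

```bash
python3 -m pendant '[{"dx":-0.004,"dy":-0.033,"dz":0.03,"ax":0,"ay":0,"az":0},{"dx":0,"dy":0,"dz":0.03,"ax":0,"ay":0,"az":0},{"dx":0,"dy":0,"dz":0.03,"ax":0,"ay":0,"az":0},{"dx":0,"dy":0,"dz":0.025,"ax":0,"ay":0,"az":0},{"dx":0,"dy":0,"dz":0.02,"ax":0,"ay":0,"az":0},{"dx":0,"dy":0,"dz":0.015,"ax":0,"ay":0,"az":0}]' 0 20
python3 -c "
from h import *
status(2,.0742)"
```

```text
t: 5.12
tool_pos: [0.5494, -0.0761, 0.076]
tcp_rot: [0.979, 0.205, 0.0, 0.0]
contact_force: [-0.8, -1.1, 3.0]
grip_width: -0.0003
to cap 2 d [0.003 0.013 0.015] a [ 0.    -0.    -0.003] pos [ 0.5494 -0.0761  0.076 ] F [-0.8 -1.1  3. ] t 5.12
```

```bash
python3 -m pendant '[{"dx":0,"dy":0,"dz":0.012,"ax":0,"ay":0,"az":0},{"dx":0,"dy":0,"dz":0.002,"ax":0,"ay":0,"az":0}]' 0 20
python3 -m pendant '[{"dx":0,"dy":0,"dz":-0.1,"ax":0,"ay":0,"az":0},{"dx":0,"dy":0,"dz":-0.08,"ax":0,"ay":0,"az":0}]' 0 20
python3 -c "
from h import *
status(3,.0742)"
```

```text
t: 5.38
tool_pos: [0.5494, -0.0761, 0.0742]
tcp_rot: [0.979, 0.204, 0.0, 0.0]
contact_force: [-1.4, -0.3, 2.9]
grip_width: 0.0003
t: 5.62
tool_pos: [0.5491, -0.076, 0.0965]
tcp_rot: [0.979, 0.204, -0.0, -0.0]
contact_force: [0.5, -0.2, 0.2]
grip_width: 0.0002
to cap 3 d [0.149 0.358 0.186] a [-0.     0.    -0.003] pos [ 0.5491 -0.076   0.0965] F [ 0.5 -0.2  0.2] t 5.62
```

```bash
python3 -m pendant '[{"dx":0.07,"dy":0.17,"dz":0,"ax":0,"ay":0,"az":0},{"dx":0.05,"dy":0.12,"dz":0,"ax":0,"ay":0,"az":0},{"dx":0.02,"dy":0.04,"dz":0.02,"ax":0,"ay":0,"az":0},{"dx":0,"dy":0,"dz":0,"ax":0,"ay":0,"az":0}]' 0 20
python3 -c "
from h import *
status(3,.0742)"
```

```text
t: 6.12
tool_pos: [0.5818, -0.1063, 0.0965]
tcp_rot: [0.979, 0.204, 0.001, 0.0]
contact_force: [-1.2, 0.1, 0.8]
grip_width: -0.0003
to cap 3 d [0.    0.018 0.185] a [ 0.001 -0.001 -0.003] pos [ 0.5818 -0.1063  0.0965] F [-1.2  0.1  0.8] t 6.12
```

```bash
python3 -m pendant '[{"dx":0,"dy":0.018,"dz":0.03,"ax":0,"ay":0,"az":0},{"dx":0,"dy":0,"dz":0.03,"ax":0,"ay":0,"az":0},{"dx":0,"dy":0,"dz":0.03,"ax":0,"ay":0,"az":0},{"dx":0,"dy":0,"dz":0.025,"ax":0,"ay":0,"az":0},{"dx":0,"dy":0,"dz":0.02,"ax":0,"ay":0,"az":0},{"dx":0,"dy":0,"dz":0.02,"ax":0,"ay":0,"az":0},{"dx":0,"dy":0,"dz":0.01,"ax":0,"ay":0,"az":0}]' 0 20
python3 -c "
from h import *
status(3,.0742)"
```

```text
t: 7.0
tool_pos: [0.5815, -0.1074, 0.0752]
tcp_rot: [0.979, 0.205, -0.0, 0.0]
contact_force: [-0.7, -0.4, 3.5]
grip_width: -0.0002
to cap 3 d [0.006 0.01  0.009] a [ 0.     0.    -0.003] pos [ 0.5815 -0.1074  0.0752] F [-0.7 -0.4  3.5] t 7.0
```

```bash
python3 -m pendant '[{"dx":0,"dy":0,"dz":0.008,"ax":0,"ay":0,"az":0},{"dx":0,"dy":0,"dz":0,"ax":0,"ay":0,"az":0}]' 0 20
python3 -m pendant '[{"dx":0,"dy":0,"dz":-0.1,"ax":0,"ay":0,"az":0},{"dx":0,"dy":0,"dz":-0.08,"ax":0,"ay":0,"az":0}]' 0 20
python3 -c "
from h import *
status(4,.0742)"
```

```text
t: 7.25
tool_pos: [0.5815, -0.1074, 0.0742]
tcp_rot: [0.979, 0.205, -0.0, 0.0]
contact_force: [0.3, 0.7, -0.1]
grip_width: -0.0005
t: 7.5
tool_pos: [0.5812, -0.1073, 0.0965]
tcp_rot: [0.979, 0.205, -0.001, -0.0]
contact_force: [0.2, 0.3, 0.9]
grip_width: 0.0002
to cap 4 d [0.264 0.284 0.185] a [-0.     0.001 -0.003] pos [ 0.5812 -0.1073  0.0965] F [0.2 0.3 0.9] t 7.5
```

```bash
python3 -m pendant '[{"dx":0.13,"dy":0.14,"dz":0,"ax":0,"ay":0,"az":0},{"dx":0.09,"dy":0.1,"dz":0,"ax":0,"ay":0,"az":0},{"dx":0.04,"dy":0.04,"dz":0.02,"ax":0,"ay":0,"az":0},{"dx":0,"dy":0,"dz":0,"ax":0,"ay":0,"az":0}]' 0 20
python3 -c "
from h import *
status(4,.0742)"
```

```text
t: 8.0
tool_pos: [0.6249, -0.126, 0.0974]
tcp_rot: [0.979, 0.205, 0.001, 0.0]
contact_force: [0.5, 0.2, 0.3]
grip_width: -0.0003
to cap 4 d [-0.007 -0.005  0.194] a [ 0.001 -0.001 -0.003] pos [ 0.6249 -0.126   0.0974] F [0.5 0.2 0.3] t 8.0
```

```bash
python3 -m pendant '[{"dx":-0.007,"dy":-0.005,"dz":0.03,"ax":0,"ay":0,"az":0},{"dx":0,"dy":0,"dz":0.03,"ax":0,"ay":0,"az":0},{"dx":0,"dy":0,"dz":0.03,"ax":0,"ay":0,"az":0},{"dx":0,"dy":0,"dz":0.03,"ax":0,"ay":0,"az":0},{"dx":0,"dy":0,"dz":0.025,"ax":0,"ay":0,"az":0},{"dx":0,"dy":0,"dz":0.02,"ax":0,"ay":0,"az":0},{"dx":0,"dy":0,"dz":0.01,"ax":0,"ay":0,"az":0}]' 0 20
python3 -c "
from h import *
status(4,.0742)"
```

```text
t: 8.88
tool_pos: [0.6224, -0.1251, 0.0753]
tcp_rot: [0.979, 0.205, 0.0, 0.0]
contact_force: [-2.1, 0.7, 3.8]
grip_width: 0.0001
to cap 4 d [0.009 0.01  0.01 ] a [ 0.    -0.    -0.002] pos [ 0.6224 -0.1251  0.0753] F [-2.1  0.7  3.8] t 8.88
```

```bash
python3 -m pendant '[{"dx":0,"dy":0,"dz":0.009,"ax":0,"ay":0,"az":0},{"dx":0,"dy":0,"dz":0,"ax":0,"ay":0,"az":0}]' 0 20
python3 -m pendant '[{"dx":0,"dy":0,"dz":-0.1,"ax":0,"ay":0,"az":0},{"dx":0,"dy":0,"dz":-0.08,"ax":0,"ay":0,"az":0}]' 0 20
python3 -c "
from h import *
status(5,.0742)"
```

```text
t: 9.12
tool_pos: [0.6223, -0.1251, 0.0741]
tcp_rot: [0.979, 0.205, 0.0, 0.0]
contact_force: [-0.6, -0.1, 0.9]
grip_width: -0.0002
t: 9.38
tool_pos: [0.6221, -0.125, 0.0964]
tcp_rot: [0.979, 0.205, -0.0, -0.0]
contact_force: [-0.1, 0.7, 0.5]
grip_width: 0.0001
to cap 5 d [0.351 0.169 0.185] a [-0.     0.    -0.003] pos [ 0.6221 -0.125   0.0964] F [-0.1  0.7  0.5] t 9.38
```

```bash
python3 -m pendant '[{"dx":0.17,"dy":0.08,"dz":0,"ax":0,"ay":0,"az":0},{"dx":0.12,"dy":0.06,"dz":0,"ax":0,"ay":0,"az":0},{"dx":0.06,"dy":0.03,"dz":0.02,"ax":0,"ay":0,"az":0},{"dx":0,"dy":0,"dz":0,"ax":0,"ay":0,"az":0}]' 0 20
python3 -c "
from h import *
status(5,.0742)"
```

```text
t: 9.88
tool_pos: [0.6706, -0.1271, 0.0975]
tcp_rot: [0.979, 0.205, 0.001, 0.001]
contact_force: [-0.9, -0.6, -0.2]
grip_width: 0.0003
to cap 5 d [-0.013 -0.01   0.195] a [ 0.001 -0.001 -0.003] pos [ 0.6706 -0.1271  0.0975] F [-0.9 -0.6 -0.2] t 9.88
```

```bash
python3 -m pendant '[{"dx":-0.008,"dy":-0.005,"dz":0.03,"ax":0,"ay":0,"az":0},{"dx":0,"dy":0,"dz":0.03,"ax":0,"ay":0,"az":0},{"dx":0,"dy":0,"dz":0.03,"ax":0,"ay":0,"az":0},{"dx":0,"dy":0,"dz":0.03,"ax":0,"ay":0,"az":0},{"dx":0,"dy":0,"dz":0.025,"ax":0,"ay":0,"az":0},{"dx":0,"dy":0,"dz":0.02,"ax":0,"ay":0,"az":0},{"dx":0,"dy":0,"dz":0.01,"ax":0,"ay":0,"az":0}]' 0 20
python3 -c "
from h import *
status(5,.0742)"
```

```text
t: 10.75
tool_pos: [0.6679, -0.1269, 0.0755]
tcp_rot: [0.979, 0.205, 0.001, 0.0]
contact_force: [-0.9, 0.8, 4.3]
grip_width: -0.0001
to cap 5 d [0.008 0.001 0.011] a [ 0.001 -0.001 -0.003] pos [ 0.6679 -0.1269  0.0755] F [-0.9  0.8  4.3] t 10.75
```

Next I'll finish cap 5, lift well clear, back away from the scene camera's line of sight, and look.

```bash
python3 -m pendant '[{"dx":0,"dy":0,"dz":0.01,"ax":0,"ay":0,"az":0},{"dx":0,"dy":0,"dz":0,"ax":0,"ay":0,"az":0}]' 0 20
python3 -m pendant '[{"dx":0,"dy":0,"dz":-0.1,"ax":0,"ay":0,"az":0},{"dx":0,"dy":0,"dz":-0.4,"ax":0,"ay":0,"az":0},{"dx":0,"dy":0,"dz":-0.5,"ax":0,"ay":0,"az":0},{"dx":0,"dy":0,"dz":-0.3,"ax":0,"ay":0,"az":0},{"dx":-0.4,"dy":0.3,"dz":0,"ax":0,"ay":0,"az":0},{"dx":-0.4,"dy":0.3,"dz":0,"ax":0,"ay":0,"az":0},{"dx":-0.4,"dy":0.3,"dz":0,"ax":0,"ay":0,"az":0},{"dx":-0.4,"dy":0.3,"dz":0,"ax":0,"ay":0,"az":0},{"dx":-0.2,"dy":0.2,"dz":0,"ax":0,"ay":0,"az":0},{"dx":0,"dy":0,"dz":0,"ax":0,"ay":0,"az":0}]' 0 20
python3 - <<'E'
from h import *
a=cv2.imread("pics/scene0.png")[200:384,100:300]
n={k:imaging.camera(k)["color"][...,::-1] for k in("scene","top")}
b=n["scene"][200:384,100:300]; d=n["top"][100:250,230:430]; e=cv2.imread("pics/top0.png")[100:250,230:430]
o=np.vstack([np.hstack([a,b]),np.hstack([e,d])])
o=cv2.resize(o,None,fx=1.75,fy=1.75,interpolation=2)
cv2.imwrite("pics/end.png",o)
E
```

```text
t: 11.0
tool_pos: [0.6679, -0.1269, 0.0742]
tcp_rot: [0.979, 0.205, 0.001, 0.0]
contact_force: [-0.4, 0.8, -0.0]
grip_width: -0.0003
t: 12.25
tool_pos: [0.5345, -0.3746, 0.2435]
tcp_rot: [0.979, 0.206, 0.004, 0.003]
contact_force: [0.8, 0.3, -0.2]
grip_width: 0.0003
```

View pics/end.png

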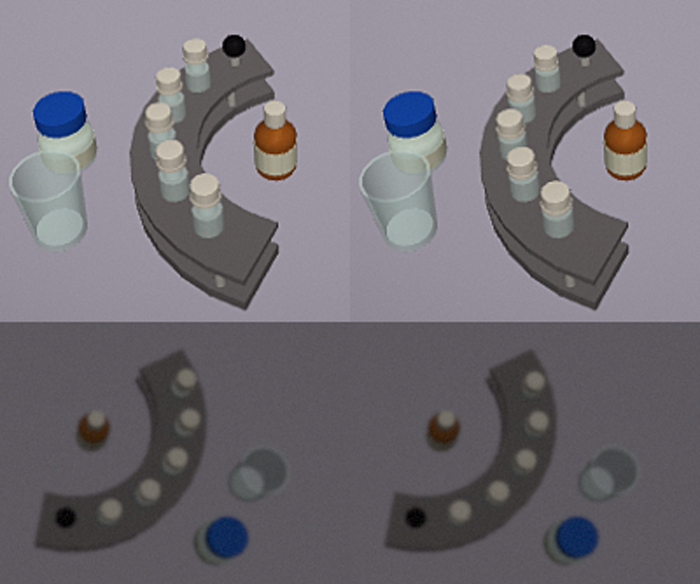

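In the after view (right half) all five caps sit lower: cap 1's top edge has gone from 39 to 45 and cap 5's from 174 to 182. The rack and the bystanders have not moved. I'll hand in.

```bash
python3 -c "
from workcell import env
print(env.hand_in())"
```

```text
the job is handed in; nothing more can be done
None
```

I pressed all five caps home in order from the post end, with closed fingertips, in one low pass, and handed the job in at about 12.5 s.

- **Cap heights:** each press ended with the fingertips at about 74.1–74.2 mm, against 74 mm for fully home. The highest push I read was about 4 N, sampled at the end of each move.
- **Final pictures:** all five caps sit visibly lower than at the start. The rack, beaker, jar and amber bottle show no visible movement. The arm is clear of everything.
- **Checks that failed or disagreed:**
  - My first move command was refused because every row needs all six numbers; nothing moved.
  - The camera fits differed from each other by at most 2 mm.
  - The hand landed up to about 2 mm off the computed cap centres, which was harmless on the 21 mm caps.

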